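# Lock the test-drive shaft with the slotted disc and locking bar

### The arm

A 7-joint arm with a two-finger parallel gripper is mounted at the origin on the work surface. World frame = base frame: x ahead of the robot, y to its left, z up, the work surface at z = 0. Lengths are in m, angles in rad, forces in N, time in s.
With the tool pointing down it reaches from about 0.35 to 0.9 m from the base axis. Payload 8.1 kg.
Tool frame: the origin (TCP) lies at the very end of the fingers, on their centre line; the grasp point (between the pads) lies 19 mm behind it (arm.tcp_to_grasp is the z of the grasp point in the tool frame, in m); z points along the fingers, y is the line along which they close (so a half turn about z gives the same grasp; the last joint's range is limited). The gripper opens to 92 mm and grips with 3 to 60 N. Pads are 19 mm wide; open, the fingers measure 130 mm over their backs; the gripper's body (75 mm by 190 mm) begins 47 mm behind the grasp point.
Start: joints at [-1.402, 0.434, 0.025, 1.573, -0.012, 1.134, -0.075], TCP at [0.168, 0.602, 0.227] pointing down, gripper open.
Joint ranges: [-2.62, 2.62], [-0.44, 2.09], [-1.27, 1.32], [0.08, 2.57], [-1.32, 4.46], [0.12, 2], [-2.74, 2.74]. Speed limits (rad/s): [2.22, 2.22, 3.01, 3.01, 3.14, 3.14, 3.14].

### API

Orientations are given as a rotation vector (axis times angle).
In Python, from cell import readout, vision, sign_off, arm gives the robot as it stands. The module is installed in compiled form; this text tells all that it offers.
- The arm moves only by the shell command python3 -m creep 'ROWS' [FORCE]. ROWS is JSON, a list of rows, each a list of 5 numbers: the shift along the tool's x, y, z in units of 4 cm (1.0 is 4 cm), then the turn about the tool's z in units of 4 degrees (1.0 is 4 degrees), then the opening, from 0 (shut) to 1 (fully open). A call has 1 to 12 rows; each row shifts and turns the commanded pose from where the row before left it, along the tool's axes as they then stand; what a row does not reach is not made up. A row lasts 1/8 s, in which the tool goes at most 62.5 mm and 10.7 degrees, less where a joint would pass 70% of its speed; a pose out of reach is approached as far as the arm can. A call with a number of a shift or a turn outside -1 to 1 is refused whole. A call with a gripper value outside its range is refused whole. The fingers move at their own pace and stop on an object; FORCE is the grip in N (left out, the last holds). Time passes only in rows, so rows that do not move let the fingers close. It gives the time, the measured TCP pose, the force, the opening and the grip force at its end, in the units of the state.
- readout.observe(): the state, without advancing time (a new reading comes with each control period).
- vision.get_image(name): name is "scene" or "top" or "wrist"; returns a dict with "pixels" (420x560x3 uint8, blue, green, red), "z_map" (420x560 float32, m along the optical axis (not along the pixel's ray), 0 where there is no reading), "camera_matrix" (3x3 intrinsics, pixels), "k1" (the pictures are not rectified: a ray, as slopes to the right and down, at radius r is drawn at 1 + k1 r^2 times it, then the intrinsics apply), "position" and "rotation" of the camera in the world. Camera axes: x right, y up, looking along -z (the intrinsics and any distortion apply to the point x, -y, -z); pixel columns grow to the right and rows downward; lengths in m; the calibration is good to about 2 mm. A picture is of the moment at which its call begins.
- sign_off(): hands the job in; it is judged then, once.
The state is a dict: "clock": time; "joints": joint angles; "dq": joint speeds; "joint_efforts": joint torques, N m; "position": TCP position; "ee_rot": TCP orientation; "force": force on the tool from outside, world axes, zero at the start; "ft_torque": the same for the moment, N m; "width": opening from 0.0 (shut) to 1.0 (fully open); "gripper_force": force on a finger pad.
Only numpy, scipy, OpenCV 4.12 (cv2) and the standard library are available. Lean on these libraries where they do the work, as an engineer would, in place of code of your own. Each camera call takes 0.05 s, during which the arm holds its last target. There are 200 camera calls.

### The job

Lock the drive shaft on the test fixture: with the fingertips, push one of the two black pins to turn the yellow disc until either of its two slots faces the steel locking bar, then push the bar by its red tail end along its guide until its nose is fully home in the slot. Only push: do not pick up, lift or carry the bar, and leave the other things on the bench and on the fixture plate as they stand. Finish with the hand clear of everything.

Things in the scene. Friction and masses are not known exactly. Their poses are not given: they have to be found in the camera images.
- fixture: fixed aluminium plate, 360 mm along its x (from -240 to +120 mm), 200 mm across, 16 mm thick, carrying an upright drive with the yellow disc on top and a grey guide block for the bar. Origin on the table straight below the disc's axis; z up. Its +x is the way the bar is pushed. A connector box with two brass sockets, top 64 mm above the table, is at x = 66 to 98 mm.
- guide (a point): centre of the flat top of the grey guide block, 60 mm above the table and 139 mm from the disc's axis, on the bar's centre line. The block is 158 mm long (60 to 218 mm from the axis) and 44 mm wide. On it two blue walls, 8 mm thick, 14 mm high and 23 mm apart, steer the bar from 60 to 135 mm from the axis. Axes as the fixture's.
- disc (a joint): turn of the yellow disc about its vertical axis, rad, growing counter-clockwise from above. 0 = slot_a faces the bar, pi (or -pi) = slot_b faces it; either will do. It turns either way without stops and stays where left; about 1.5 N at a pin moves it. Starts between 0.5 and 2.65. The bar's round nose centres the disc itself if it is within about 0.1 rad.
- disc_top (a point): centre of the disc's top face, on its axis, 77 mm above the table. The disc is 110 mm across and 14 mm thick, with two opposite slots 24 mm wide, open at the rim, their floors 33 mm from the axis; a hub boss 32 mm across rises 5 mm above this point. Axes turn with the disc, x along the slots.
- pin_a (a point): centre of the top of one upright black pin on the disc: diameter 12 mm, 35 mm tall (from 77 to 112 mm above the table), 42 mm from the axis, at right angles to the slots: it lies towards the fixture's +y when joint disc is 0
- pin_b (a point): the same for the other pin, opposite pin_a, towards the fixture's -y when joint disc is 0
- slot_a (a point): middle of the floor of one slot, 33 mm from the axis, 70 mm above the table; at joint disc = 0 it lies on the side of the bar. Its axes turn with the disc (x along the slots)
- slot_b (a point): the same for the opposite slot, on the side of the bar at joint disc = pi
- bar: loose steel locking bar, 120 x 20 wide x 20 mm high, about 0.36 kg, nose at its +x end rounded (10 mm radius in plan), tail marked red. Lies on the guide block between the blue walls, open above. Origin: centre of its underside. Nose starts 64 to 90 mm from the disc's axis, and stops hard at 33 mm (slot floor), with the tail still 18 mm out of the walls. A few newtons slide it.
- bar_nose (a point): tip of the bar's nose, at half its height (70 mm above the table)
- bar_tail (a point): centre of the bar's flat red tail face, 20 x 20 mm, at half its height (70 mm above the table); the guide block's top lies 10 mm below this point
- coupling: spare aluminium shaft coupling, diameter 28 mm, 45 mm tall, standing on the fixture plate (plate top 16 mm above the table); loose, to be left alone; origin at the centre of its underside
- bush: brass bush, diameter 26 mm, 55 mm tall, standing on the fixture plate; loose, to be left alone; origin at the centre of its underside
- screwdriver: screwdriver with an orange handle, lying on the table; loose, to be left alone; origin at the centre of its underside
- interface_box: black interface box 70 x 110 x 26 mm, lying on the table; loose, to be left alone; origin at the centre of its underside
- small_motor: small motor, diameter 36 mm, 68 mm tall with its shaft, standing on the table; loose, to be left alone; origin at the centre of its underside
- fan: green-framed fan 25 x 80 x 80 mm, standing on edge; loose, to be left alone; origin at the centre of its underside
There are look-alikes about, which are no part of the job. What is shaped like the bar but purple is not meant.

How it is judged:
By the outcome, as a careful person would: the job done as asked, in the order asked, and still so for the second after the job is handed in, with the robot touching nothing.
It also fails if it takes over 48 s, if anything falls off the work surface, if the arm or the gripper's body presses on something with over 40 N, if the wrist force passes 120 N, or if a joint passes its speed limit or range.

## Working session

There is one attempt and no reset: what is moved stays moved. The work goes in short steps, Python scripts to look and compute and a shell command to move; the robot and the scene stay as the last step left them, time stands still between calls to the robot, and variables do not carry over. Pictures are saved under pics/ and viewed, at most 10 in all, crops included, and the job is handed in when it is done.

```bash
mkdir -p pics
cat > h.py <<'E'
import numpy as np, cv2
from cell import readout, vision
def grab(n,save=None):
    d=vision.get_image(n)
    if save: cv2.imwrite('pics/'+save,d['pixels'])
    np.savez(''+n+'.npz',**{k:np.array(v) for k,v in d.items()})
    return d
def load(n): return dict(np.load(''+n+'.npz'))
def rays(d,uv):
    K=np.array(d['camera_matrix']);uv=np.array(uv,float).reshape(-1,1,2)
    p=cv2.undistortPoints(uv,K,np.array([float(d['k1']),0,0,0]),None,None,None).reshape(-1,2) if False else cv2.undistortPoints(uv,K,np.array([float(d['k1']),0,0,0.])).reshape(-1,2)
    R=np.array(d['rotation'])
    if R.shape!=(3,3): R=cv2.Rodrigues(R.astype(float))[0]
    return np.c_[p[:,0],-p[:,1],-np.ones(len(p))]@R.T
def plane(d,uv,z):
    r=rays(d,uv);c=np.array(d['position'])
    return c+r*((z-c[2])/r[:,2])[:,None]
def depth(d,uv):
    r=rays(d,uv);zz=np.array([d['z_map'][int(round(v)),int(round(u))] for u,v in np.array(uv).reshape(-1,2)])
    return np.array(d['position'])+r*zz[:,None]
E
python3 - <<'E'
from h import *
for n in('top','scene'):
    d=grab(n,n+'0.png');print(n,d['position'],np.array(d['rotation']).round(3).tolist(),d['k1'])
s=readout.observe();print(s['clock'],s['position'],s['ee_rot'],s['force'],s['width'])
E
```

```text
top [0.39411968 0.05151124 1.06731297] [0.095, -0.119, -1.585] 0.0334096442937909
scene [ 1.16447347 -1.19177946  1.12887389] [0.905, 0.224, 0.428] -0.07258093782027297
0.1 [0.16769839 0.60159545 0.22602445] [-4.25639637e-01 -3.11255208e+00  2.22259009e-03] [ 0.32195336  0.46380729 -0.3731939 ] 1.0026487976951397
```

View pics/top0.png

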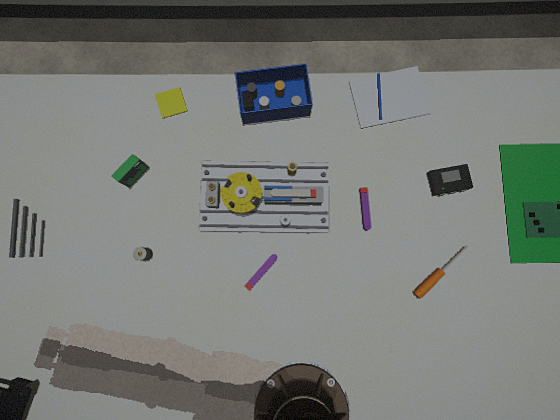

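View pics/scene0.png

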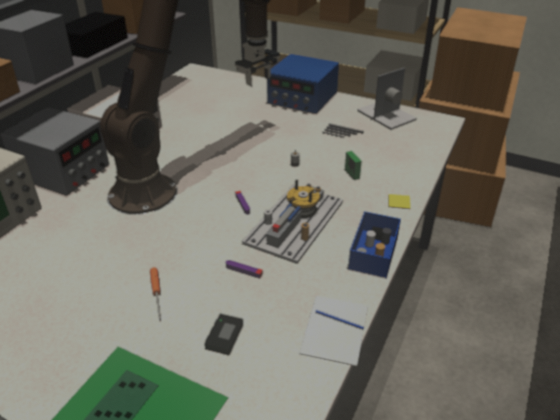

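The top view shows the fixture at (265,197), with the disc at (242,192) and the steel bar with its red tail at (313,193) between the blue walls. Things that could be mistaken for the bar are the purple bars at (365,208) and (262,271), both with red ends. I choose the one at (295,193), because it is steel and lies on the guide. The close crop below checks that choice.

```bash
cat > m.py <<'E'
from h import *
d=load('top');im=d['pixels'];hsv=cv2.cvtColor(im,cv2.COLOR_BGR2HSV)
def mask(lo,hi,box):
    m=cv2.inRange(hsv,lo,hi);o=np.zeros_like(m);x0,y0,x1,y1=box;o[y0:y1,x0:x1]=m[y0:y1,x0:x1];return o
B=(195,155,335,240)
ye=mask((20,120,90),(35,255,255),B)
c=max(cv2.findContours(ye,0,1)[0],key=cv2.contourArea);hull=cv2.convexHull(c)
P=plane(d,hull.reshape(-1,2),.077)[:,:2]
ce,r=cv2.minEnclosingCircle(P.astype(np.float32));print('disc',ce,r)
for n,(lo,hi),z in(('red',((0,120,80),(8,255,255)),.08),('blue',((100,100,50),(125,255,255)),.074)):
    m=mask(lo,hi,B);k,l,s,ct=cv2.connectedComponentsWithStats(m)
    for i in range(1,k):
        if s[i,4]>8: print(n,s[i],ct[i],plane(d,ct[i],z)[0],depth(d,ct[i])[0])
E
python3 - <<'E'
from m import *
cv2.imwrite('pics/crop.png',cv2.resize(im[155:240,195:335],None,fx=5.5,fy=5.5,interpolation=cv2.INTER_CUBIC))
E
```

```text
disc (0.5776686668395996, 0.14963455498218536) 0.055696453899145126
red [311 189   5   8  37] [313.         192.67567568] [ 0.57312876 -0.04201352  0.08      ] [ 0.57277245 -0.04182736  0.08196521]
blue [264 186  28   3  79] [277.93670886 186.96202532] [0.59110931 0.05048998 0.074     ] [0.59130571 0.05048896 0.07300965]
blue [264 197  28   4 110] [277.72727273 198.47272727] [0.56004514 0.05153376 0.074     ] [0.5601937  0.05153378 0.07311068]
```

View pics/crop.png

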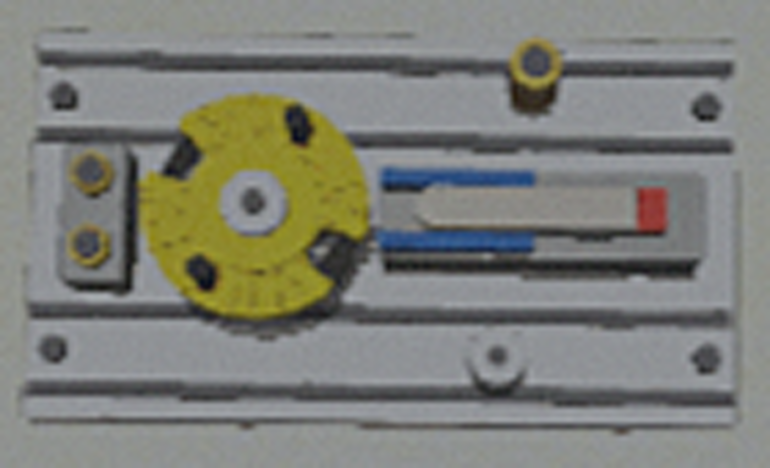

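The crop confirms the choice. The steel bar is at crop (540,210) and its red tail at (652,210). The pins are at crop (297,122) and (203,272), and the slots at (182,155) and (335,255). The near slot is about 32° clockwise of the bar line.

```bash
cat > fit.py <<'E'
from m import *
C=np.array([.5774,.1496])
def go(fx):
    fy=np.array([-fx[1],fx[0]])
    v,u=np.mgrid[160:235,195:275];uv=np.c_[u.ravel(),v.ravel()]
    X=depth(d,uv);r=np.linalg.norm(X[:,:2]-C,axis=1)
    # pins by height
    s=(X[:,2]>.097)&(X[:,2]<.118)&(r<.06)
    m=np.zeros(im.shape[:2],np.uint8);m[uv[s][:,1],uv[s][:,0]]=255
    k,l,st,ct=cv2.connectedComponentsWithStats(m)
    for i in range(1,k):
        p=plane(d,ct[i],.110)[0,:2]-C;print('pin',ct[i],st[i,4],'world',(p+C).round(4),'r',np.hypot(*p).round(4),'ang from fixture x deg',np.degrees(np.arctan2(p@fy,p@fx)).round(1))
    # slots: below disc in the ring 40..52
    Y=plane(d,uv,.077)[:,:2]-C;rr=np.linalg.norm(Y,axis=1)
    dark=(hsv[uv[:,1],uv[:,0]][:,1]<100)&(rr>.041)&(rr<.052)&(X[:,2]<.072)
    a=np.degrees(np.arctan2(Y@fy,Y@fx))[dark];print('slot hist',np.histogram(a,np.arange(-180,181,15))[0])
    a2=np.radians(a);print('slot axis deg (mod 180)',np.degrees(np.angle(np.exp(2j*a2).mean())/2))
if __name__=='__main__':
    # rims/holes: plate corner screws and bar line
    fx=np.array([.0235,.9997]);go(fx)
    print('tail edge',plane(d,[[316.5,192.7]],.08)[0],'nose',plane(d,[[195+415/5.5,155+208/5.5]],.08)[0])
    scr=np.array([[64,97],[706,107],[53,349],[706,359]])/5.5+[195,155];S=plane(d,scr,.016)[:,:2];print(S)
    for a,b in((1,0),(3,2)): q=S[b]-S[a];print('yaw',np.degrees(np.arctan2(q[1],q[0])),np.hypot(*q))
E
python3 fit.py
```

```text
disc (0.5776686668395996, 0.14963455498218536) 0.055696453899145126
red [311 189   5   8  37] [313.         192.67567568] [ 0.57312876 -0.04201352  0.08      ] [ 0.57277245 -0.04182736  0.08196521]
blue [264 186  28   3  79] [277.93670886 186.96202532] [0.59110931 0.05048998 0.074     ] [0.59130571 0.05048896 0.07300965]
blue [264 197  28   4 110] [277.72727273 198.47272727] [0.56004514 0.05153376 0.074     ] [0.5601937  0.05153378 0.07311068]
pin [248.09090909 176.09090909] 22 world [0.6136 0.1269] r 0.0427 ang from fixture x deg -120.8
pin [230.09090909 203.09090909] 22 world [0.544 0.173] r 0.0408 ang from fixture x deg 56.3
slot hist [ 0  0  0  0  0  0  0  0  0 19 14  0  0  0  0  0  0  0  0  0  0 16 17  0]
slot axis deg (mod 180) -31.1028334252507
tail edge [ 0.57291923 -0.05127853  0.08      ] nose [0.57447642 0.07050565 0.08      ]
[[ 0.64669104  0.25096858]
 [ 0.63672611 -0.07894604]
 [ 0.51661582  0.2552962 ]
 [ 0.50611348 -0.07480754]]
yaw 88.26993183911542 0.33006507973743787
yaw 88.17773248105615 0.3302707644085433
```

```bash
cat > t.py <<'E'
import sys;from h import *
from scipy.spatial.transform import Rotation as Ro
C=np.array([.5788,.150]);Y=np.radians(88.2);fx=np.array([np.cos(Y),np.sin(Y)]);fy=np.array([-fx[1],fx[0]])
def to(a,b,z):
    s=readout.observe();R=Ro.from_rotvec(s['ee_rot']).as_matrix();p=np.array(s['position'])
    g=np.r_[C+a*fx+b*fy,z];ty=R[:2,1];dy=np.degrees(Y-np.arctan2(ty[1],ty[0]));dy=(dy+90)%180-90
    q=p[:2]-C
    print('t',round(s['clock'],2),'fix a,b,z mm',(np.r_[q@fx,q@fy,p[2]]*1000).round(1),'tilt',R[:,2].round(3),'F',np.round(s['force'],1),'w',round(s['width'],2))
    print('turn units',round(-dy/4,2),'now-axes units',(R.T@(g-p)/.04).round(2))
    Rn=Ro.from_rotvec([0,0,np.radians(dy)]).as_matrix()@R;print('after-turn units',(Rn.T@(g-p)/.04).round(2))
to(*[float(v)/1000 for v in sys.argv[1:4]])
E
python3 t.py -75 -40 170
```

```text
t 0.1 fix a,b,z mm [438.5 425.1 226. ] tilt [-0.    -0.001 -1.   ] F [ 0.3  0.5 -0.4] w 1.0
turn units -3.44 now-axes units [-14.35  -9.7    1.42]
after-turn units [-11.63 -12.83   1.42]
```

```bash
python3 -m creep '[[0,0,0,-1,0],[0,0,0,-1,0],[0,0,0,-1,0],[0,0,0,-0.44,0],[-0.9,-1,0,0,0],[-0.9,-1,0,0,0],[-0.9,-1,0,0,0],[-0.9,-1,0,0,0],[-0.9,-1,0,0,0],[-0.9,-1,0,0,0],[-0.9,-1,0,0,0],[-0.9,-1,0,0,0]]' && python3 t.py -75 -40 170
```

```text
clock: 1.6
position: [0.4464, 0.2716, 0.2268]
ee_rot: [0.051, 3.141, 0.0]
force: [0.6, -0.1, -0.6]
width: 0.007
gripper_force: 0.0
t 1.6 fix a,b,z mm [117.4 136.1 226.8] tilt [ 0.  0. -1.] F [ 0.6 -0.1 -0.6] w 0.01
turn units -0.01 now-axes units [-4.41 -4.81  1.42]
after-turn units [-4.4  -4.81  1.42]
```

```bash
python3 -m creep '[[-0.9,-0.95,0,0,0],[-0.9,-0.95,0,0,0],[-0.9,-0.95,0,0,0],[-0.9,-0.95,0.4,0,0],[-0.8,-1,1,0,0],[0,0,0,0,0],[0,0,0,0,0]]' && python3 t.py -75 -40 88 && python3 -c "
from h import *
grab('wrist','w1.png');d=grab('top')"
```

```text
clock: 2.48
position: [0.6139, 0.0777, 0.172]
ee_rot: [-0.05, -3.14, -0.001]
force: [-0.1, 0.7, 0.2]
width: 0.004
gripper_force: 0.0
t 2.48 fix a,b,z mm [-71.2 -37.3 172. ] tilt [-0.001  0.    -1.   ] F [-0.1  0.7  0.2] w 0.0
turn units -0.01 now-axes units [-0.07 -0.1   2.1 ]
after-turn units [-0.07 -0.1   2.1 ]
```

View pics/w1.png

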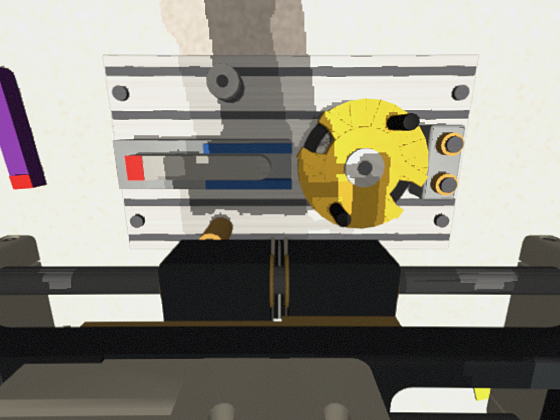

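The wrist view shows the closed fingers (black, columns 165–395) next to the near pin at (338,213). The bush at (215,230) is on the same side. I'll measure the finger width and where the bush stands.

Run:
```python
from h import *
from t import C,fx,fy
d=load('wrist')
def F(X): q=X[:,:2]-C; return (np.c_[q@fx,q@fy,X[:,2]]*1000).round(1)
uv=[[170,245],[200,246],[262,246],[300,246],[360,246],[390,250],[180,300],[385,300],[215,222],[210,238],[338,207],[403,122],[134,167],[365,167]]
for a,b in zip(uv,F(depth(d,uv))):print(a,b)
```

```text
Traceback (most recent call last):
  File "t.py", line 11, in <module>
    to(*[float(v)/1000 for v in sys.argv[1:4]])
    ~~^^^^^^^^^^^^^^^^^^^^^^^^^^^^^^^^^^^^^^^^^
TypeError: to() missing 3 required positional arguments: 'a', 'b', and 'z'
```

```bash
sed -i 's/^to(/if len(sys.argv)>3: to(/' t.py
cat > p.py <<'E'
import sys,json;from h import *
from t import C,fx,fy
def F(X): q=X[:,:2]-C; return (np.c_[q@fx,q@fy,X[:,2]]*1000).round(1)
if __name__=='__main__':
    d=load('wrist')
    for a in json.loads(sys.argv[1]): print(a,F(depth(d,[a]))[0])
E
python3 p.py '[[170,245],[200,246],[262,246],[300,246],[360,246],[390,250],[180,300],[385,300],[215,222],[210,238],[338,207],[403,122],[134,167],[365,160]]'
```

```text
[170, 245] [-194.   -94.3   16.1]
[200, 246] [-94.9  -2.2 247.8]
[262, 246] [-76.8  -2.  248.4]
[300, 246] [-65.8  -2.4 247.5]
[360, 246] [-48.1  -2.6 247. ]
[390, 250] [  59.1 -107.4   -0. ]
[180, 300] [-97.8 -12.5 259.8]
[385, 300] [-44.9 -11.6 261.4]
[215, 222] [-137.8  -61.4   35.6]
[210, 238] [-135.3  -65.6   71.1]
[338, 207] [-24.3 -30.   95.6]
[403, 122] [ 14.7  35.3 111.7]
[134, 167] [-191.8    0.6   80.8]
[365, 160] [-1.1  6.1 80.9]
```

Those black blocks are the gripper body at z ≈ 248 mm, which stays above everything. The heights I measured match the given ones: pin 112 mm, bush 71 mm, bar top 81 mm and boss 81 mm. The bush is at (-136,-66), clear of the tool, so I descend.

```bash
python3 -m creep '[[-0.05,-0.05,1,0,0],[0,0,1,0,0],[0,0,0.1,0,0],[0,0.2,0,0,0],[0,0.2,0,0,0],[0,0.2,0,0,0],[0,0.1,0,0,0],[0,0.1,0,0,0]]' && python3 t.py -25 -40 88
```

```text
clock: 3.58
position: [0.6181, 0.1062, 0.0889]
ee_rot: [0.051, 3.139, -0.002]
force: [2.1, -4.2, 0.8]
width: 0.005
gripper_force: 1.8
t 3.58 fix a,b,z mm [-42.5 -40.7  88.9] tilt [ 0.002 -0.001 -1.   ] F [ 2.1 -4.2  0.8] w 0.01
turn units -0.02 now-axes units [0.02 0.44 0.02]
after-turn units [0.02 0.44 0.02]
```

```bash
python3 -m creep '[[0,0.1,0,0,0],[0,0.1,0,0,0],[0,0.1,0,0,0],[0,0.08,0,0,0],[0,0,0,0,0],[0,0,0,0,0]]' && python3 t.py -25 -40 88 && python3 -c "
from h import *
grab('top','t2.png');grab('wrist','w2.png')" && python3 fit.py | grep -E 'pin|slot'
```

```text
clock: 4.32
position: [0.6171, 0.1228, 0.0881]
ee_rot: [-0.049, -3.14, -0.001]
force: [-0.5, 0.1, 0.3]
width: 0.007
gripper_force: 0.0
t 4.33 fix a,b,z mm [-25.9 -39.2  88.1] tilt [-0.001  0.    -1.   ] F [-0.5  0.1  0.3] w 0.01
turn units 0.0 now-axes units [-0.02  0.02  0.  ]
after-turn units [-0.02  0.02  0.  ]
slot hist [0 0 0 0 0 0 0 0 0 0 0 0 0 0 0 0 0 0 0 0 0 0 0 0]
slot axis deg (mod 180) nanfit.py:17: RuntimeWarning: Mean of empty slice.
  a2=np.radians(a);print('slot axis deg (mod 180)',np.degrees(np.angle(np.exp(2j*a2).mean())/2))
  ret = ret.dtype.type(ret / rcount)
```

View pics/w2.png

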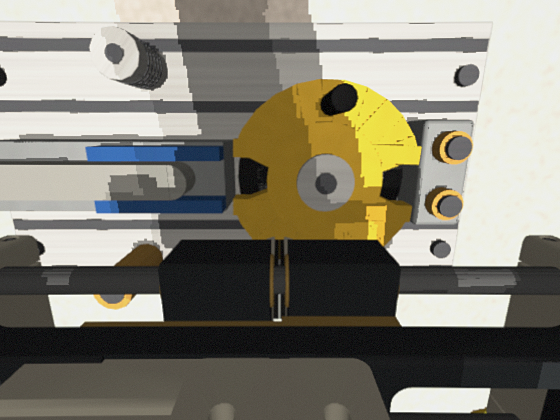

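The slots now lie near the bar line, at (253,175) and (393,184). I'll measure the remaining angle in the wrist view.

```bash
cat > ang.py <<'E'
from h import *
from t import C,fx,fy
d=load('wrist');v,u=np.mgrid[40:238,200:480];uv=np.c_[u.ravel(),v.ravel()]
X=depth(d,uv);q=X[:,:2]-C
s=(np.abs(X[:,2]-.077)<.0015);Q=np.c_[q@fx,q@fy][s];r=np.linalg.norm(Q,axis=1);Q=Q[(r<.06)]
ce,rad=cv2.minEnclosingCircle(Q.astype(np.float32));print('disc centre fixture mm',np.array(ce)*1000,rad*1000)
s=(X[:,2]>.1105)&(X[:,2]<.114);Q=np.c_[q@fx,q@fy][s];Q=Q[np.linalg.norm(Q,axis=1)<.06]-ce;m=(Q.min(0)+Q.max(0))/2;print('pin',len(Q),m*1000,np.hypot(*m)*1000,np.degrees(np.arctan2(m[1],m[0])))
Y=plane(d,uv,.077)[:,:2]-C;Y=np.c_[Y@fx,Y@fy]-ce;rr=np.linalg.norm(Y,axis=1)
dk=(X[:,2]<.074)&(rr>.04)&(rr<.051);a=np.arctan2(Y[:,1],Y[:,0])[dk]
for w in(a[np.abs(a)<1],(a[np.abs(a)>2.1]%(2*np.pi))):print('slot edges deg',len(w),np.degrees([w.min(),w.max(),w.mean()]))
# bar
k=(X[:,2]>.079)&(X[:,2]<.083)
v,u=np.mgrid[130:215,0:225];uv=np.c_[u.ravel(),v.ravel()];X=depth(d,uv);q=X[:,:2]-C;Q=np.c_[q@fx,q@fy][(X[:,2]>.078)&(X[:,2]<.083)]*1000;Q=Q[np.abs(Q[:,1])<20];print('bar',len(Q),Q.min(0),Q.max(0))
E
python3 ang.py; python3 p.py '[[253,175],[393,184],[150,185]]'
```

```text
disc centre fixture mm [-1.13488734  0.65972842] 56.23689293861389
pin 485 [ 1.9763523  40.93890602] 40.98658309893183 87.2361547532579
slot edges deg 839 [-45.72353919  57.05711842  -0.99121757]
slot edges deg 824 [121.01930086 227.80387209 176.8740325 ]
bar 6121 [-184.44475694   -9.87719456] [-79.4411081   10.16087064]
[253, 175] [-43.3   0.8  56.8]
[393, 184] [45.5 -4.9 57.7]
[150, 185] [-99.4  -1.6  79.1]
```

```bash
python3 -m creep '[[0,0.05,0,0,0],[0,0,0,0,0],[0,0,0,0,0],[0,-0.3,0,0,0],[0,-0.5,-0.3,0,0],[0,0,-1,0,0],[0,-1,0,0,0],[0,-1,0,0,0],[0,0,0,0,0]]' && python3 -c "
from h import *
grab('wrist')" && python3 ang.py && python3 t.py -237 0 68
```

```text
clock: 5.55
position: [0.614, 0.0056, 0.1416]
ee_rot: [0.062, 3.14, -0.004]
force: [-1.6, 0.4, -0.6]
width: 0.004
gripper_force: 0.0
disc centre fixture mm [-3.4684937 -0.6028947] 54.87712845206261Traceback (most recent call last):
  File "ang.py", line 7, in <module>
    s=(X[:,2]>.1105)&(X[:,2]<.114);Q=np.c_[q@fx,q@fy][s];Q=Q[np.linalg.norm(Q,axis=1)<.06]-ce;m=(Q.min(0)+Q.max(0))/2;print('pin',len(Q),m*1000,np.hypot(*m)*1000,np.degrees(np.arctan2(m[1],m[0])))
                                                                                                 ~~~~~^^^
    return umr_minimum(a, axis, None, out, keepdims, initial, where)
ValueError: zero-size array to reduction operation minimum which has no identity
```

```bash
sed -i 's/200:480/200:560/; s/\.1105/.108/' ang.py; python3 -c "
from h import *
grab('wrist','w3.png')"; python3 ang.py ; python3 t.py -237 0 68
```

```text
disc centre fixture mm [-1.38138654 -0.19848438] 56.31839483976364
pin 569 [-0.07982791  2.57184124] 2.5730798422603254 91.77784470773737
slot edges deg 536 [-5.31151660e+01  5.22473746e+01 -3.97057911e-02]
slot edges deg 514 [120.8920948  239.53985986 178.39548652]
bar 713 [-200.10516814  -10.16918792] [-180.41382966    9.90444476]
t 5.65 fix a,b,z mm [-138.   -39.7  141.1] tilt [ 0.001  0.    -1.   ] F [ 0.4  0.7 -0.4] w 0.0
turn units -0.04 now-axes units [ 0.99 -2.48  1.83]
after-turn units [ 0.99 -2.48  1.83]
```

View pics/w3.png

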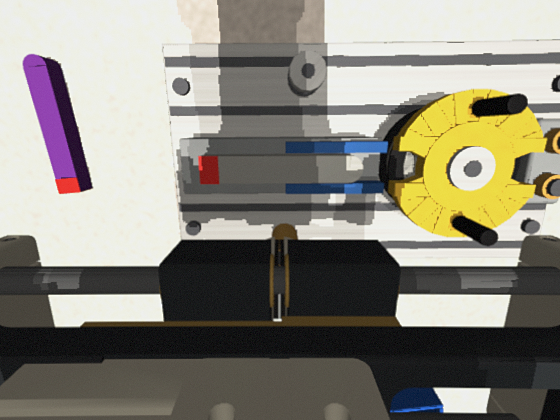

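The picture shows the slot at (402,167) in line with the bar, within about 1°. The red tail at (209,169) is at a = -200 mm and b = 0. Next I move behind it.

```bash
python3 -m creep '[[0.4,-1,0,0,0],[0.4,-1,0,0,0],[0.19,-0.55,0,0,0],[0,0,0,0,0],[0,0,1,0,0],[0,0,0.7,0,0],[0,0,0.1,0,0],[0,0,0,0,0]]' && python3 t.py -172 0 68
```

```text
clock: 6.65
position: [0.572, -0.0873, 0.0688]
ee_rot: [0.048, 3.141, 0.001]
force: [-0.4, -0.0, 0.6]
width: 0.004
gripper_force: 0.0
t 6.65 fix a,b,z mm [-237.4   -0.7   68.8] tilt [ 0.  0. -1.] F [-0.4 -0.   0.6] w 0.0
turn units 0.02 now-axes units [0.01 1.63 0.02]
after-turn units [0.02 1.63 0.02]
```

```bash
python3 -m creep '[[0,0.2,0,0,0],[0,0.15,0,0,0],[0,0.15,0,0,0],[0,0.15,0,0,0],[0,0.15,0,0,0],[0,0.15,0,0,0],[0,0.15,0,0,0],[0,0.15,0,0,0],[0,0.1,0,0,0],[0,0,0,0,0]]' && python3 t.py -172 0 68
```

```text
clock: 7.9
position: [0.5732, -0.0337, 0.0683]
ee_rot: [0.049, 3.141, 0.001]
force: [-0.2, -1.0, 3.4]
width: 0.005
gripper_force: 1.8
t 7.9 fix a,b,z mm [-1.838e+02 -1.000e-01  6.830e+01] tilt [ 0.  0. -1.] F [-0.2 -1.   3.4] w 0.0
turn units 0.01 now-axes units [0.   0.29 0.01]
after-turn units [0.   0.29 0.01]
```

```bash
python3 -m creep '[[0,0.08,0,0,0],[0,0.08,0,0,0],[0,0.08,0,0,0],[0,0.06,0,0,0],[0,0.05,0,0,0],[0,0,0,0,0]]' && python3 t.py -172 0 68
```

```text
clock: 8.65
position: [0.5735, -0.0206, 0.0683]
ee_rot: [0.05, 3.141, -0.0]
force: [-1.1, -4.0, 3.9]
width: 0.007
gripper_force: 3.0
t 8.65 fix a,b,z mm [-1.706e+02 -1.000e-01  6.830e+01] tilt [ 0. -0. -1.] F [-1.1 -4.   3.9] w 0.01
turn units -0.01 now-axes units [ 0.   -0.03  0.01]
after-turn units [ 0.   -0.03  0.01]
```

```bash
python3 -m creep '[[0,0.04,0,0,0],[0,0.03,0,0,0],[0,0,0,0,0]]' && python3 t.py -172 0 68
```

```text
clock: 9.02
position: [0.5736, -0.0181, 0.0683]
ee_rot: [0.051, 3.141, -0.001]
force: [-0.1, -6.1, 4.7]
width: 0.005
gripper_force: 3.4
t 9.03 fix a,b,z mm [-168.1   -0.    68.3] tilt [ 0. -0. -1.] F [-0.1 -6.1  4.7] w 0.01
turn units -0.01 now-axes units [ 0.   -0.1   0.01]
after-turn units [ 0.   -0.1   0.01]
```

```bash
python3 -m creep '[[0,0.03,0,0,0],[0,0.03,0,0,0],[0,0,0,0,0]]' && python3 t.py -172 0 68; python3 -c "
from h import *
grab('wrist','w4.png')"; python3 ang.py
```

```text
clock: 9.4
position: [0.5735, -0.0177, 0.0684]
ee_rot: [0.053, 3.141, -0.004]
force: [-0.1, -10.8, 4.5]
width: 0.003
gripper_force: 5.4
t 9.4 fix a,b,z mm [-167.8   -0.    68.4] tilt [ 0.    -0.002 -1.   ] F [ -0.1 -10.8   4.5] w 0.0
turn units -0.03 now-axes units [ 0.   -0.1   0.01]
after-turn units [ 0.   -0.1   0.01]
disc centre fixture mm [-37.6242958   26.22871287] 20.857881754636765Traceback (most recent call last):
  File "ang.py", line 7, in <module>
    s=(X[:,2]>.108)&(X[:,2]<.114);Q=np.c_[q@fx,q@fy][s];Q=Q[np.linalg.norm(Q,axis=1)<.06]-ce;m=(Q.min(0)+Q.max(0))/2;print('pin',len(Q),m*1000,np.hypot(*m)*1000,np.degrees(np.arctan2(m[1],m[0])))
                                                                                                ~~~~~^^^
    return umr_minimum(a, axis, None, out, keepdims, initial, where)
ValueError: zero-size array to reduction operation minimum which has no identity
```

View pics/w4.png

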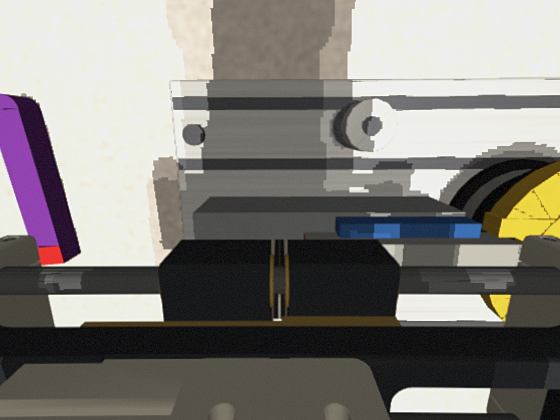

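The bar's tail is hidden behind the gripper here. The tool has stopped advancing (0.3 mm for 2.4 mm commanded) and the force is rising, which suggests the hard stop. I'll press slightly more, then back off, rise and look.

```bash
python3 -m creep '[[0,0.05,0,0,0],[0,0,0,0,0]]' && python3 t.py -172 0 68; python3 -m creep '[[0,-0.3,0,0,0],[0,-0.6,0,0,0],[0,-0.6,-0.3,0,0],[0,0,-1,0,0],[-0.5,0,-1,0,0],[-1,0.2,-0.5,0,0],[-0.5,1,0,0,0],[0,1,0,0,0],[0,0,0,0,0],[0,0,0,0,0]]'; python3 -c "
from h import *
grab('wrist','w5.png');grab('top')"; python3 ang.py;python3 t.py -172 0 68
```

```text
clock: 9.7
position: [0.5735, -0.0175, 0.0684]
ee_rot: [0.055, 3.141, -0.007]
force: [-1.1, -16.2, 5.0]
width: 0.005
gripper_force: 7.1
t 9.7 fix a,b,z mm [-167.6   -0.    68.4] tilt [ 0.    -0.004 -1.   ] F [ -1.1 -16.2   5. ] w 0.0
turn units -0.05 now-axes units [-0.   -0.11  0.01]
after-turn units [ 0.   -0.11  0.01]
clock: 10.95
position: [0.6541, 0.0124, 0.1798]
ee_rot: [-0.049, -3.14, -0.0]
force: [0.1, -0.1, 0.4]
width: 0.005
gripper_force: 0.0
disc centre fixture mm [-2.65480811 -0.40882002] 57.38634988665581
pin 498 [ 1.13366077 -0.10241154] 1.1382771489666783 -5.161918762313402
slot edges deg 444 [-57.026116    57.01486786   0.8056021 ]
slot edges deg 111 [121.01699696 239.14621986 175.13995651]
t 11.05 fix a,b,z mm [-136.6  -79.7  180.1] tilt [-0. -0. -1.] F [ 0.  -0.2 -1.2] w 0.0
turn units -0.02 now-axes units [ 1.99 -0.89  2.8 ]
after-turn units [ 1.99 -0.88  2.8 ]Traceback (most recent call last):
  File "ang.py", line 13, in <module>
    v,u=np.mgrid[130:215,0:225];uv=np.c_[u.ravel(),v.ravel()];X=depth(d,uv);q=X[:,:2]-C;Q=np.c_[q@fx,q@fy][(X[:,2]>.078)&(X[:,2]<.083)]*1000;Q=Q[np.abs(Q[:,1])<20];print('bar',len(Q),Q.min(0),Q.max(0))
                                                                                                                                                                                       ~~~~~^^^
    return umr_minimum(a, axis, None, out, keepdims, initial, where)
ValueError: zero-size array to reduction operation minimum which has no identity
```

View pics/w5.png

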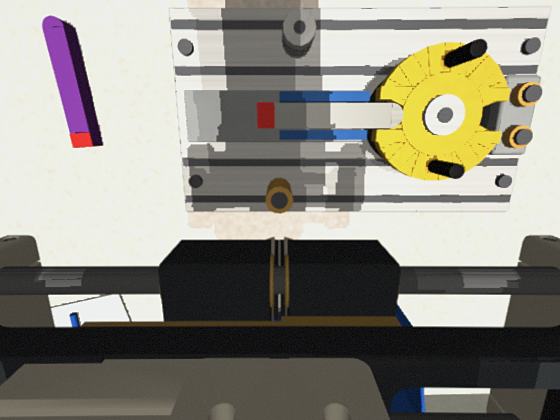

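The picture shows the nose in the slot, ending at about (402,115), with the disc centre at (445,115) and the tail at (258,115). The bush and coupling are still standing. I'll check the numbers.

```bash
python3 - <<'E'
from p import *
d=load('wrist')
v,u=np.mgrid[95:135,245:440];uv=np.c_[u.ravel(),v.ravel()];X=depth(d,uv);A=F(X)
hs=cv2.cvtColor(d['pixels'],cv2.COLOR_BGR2HSV)[uv[:,1],uv[:,0]]
s=(A[:,2]>78.8)&(A[:,2]<83)&(np.abs(A[:,1])<11)&(A[:,0]<-22)
print('bar',A[s].min(0),A[s].max(0))
P=plane(d,uv,.080);B=F(P);r=(hs[:,1]>140)&((hs[:,0]<8)|(hs[:,0]>172));print('red',B[r].min(0),B[r].max(0))
print(F(depth(d,[[445,108],[279,193],[300,28]])))
a=plane(d,[[402.5,115],[427,115],[464,115]],.08);print(F(a))
E
python3 m.py
```

```text
bar [-154.2   -9.8   78.9] [-34.8  10.   81.8]
red [-154.1   -9.7   80. ] [-140.8    9.9   80. ]
[[  -2.2    4.8   82.3]
 [-136.   -67.5   70.2]
 [-118.7   68.6   60.8]]
[[-34.8  -0.4  80. ]
 [-14.8  -0.5  80. ]
 [ 15.2  -0.6  80. ]]
disc (0.5780160427093506, 0.1486315280199051) 0.05498697981238365
blue [264 185   6   3  13] [266.38461538 186.38461538] [0.59313436 0.08122666 0.074     ] [0.59335326 0.08125934 0.07290743]
```

```bash
python3 -c "
from h import *
d=load('wrist');cv2.imwrite('pics/c5.png',cv2.resize(d['pixels'][70:160,350:480],None,fx=6,fy=6,interpolation=2))"
```

```text
(no output)
```

View pics/c5.png

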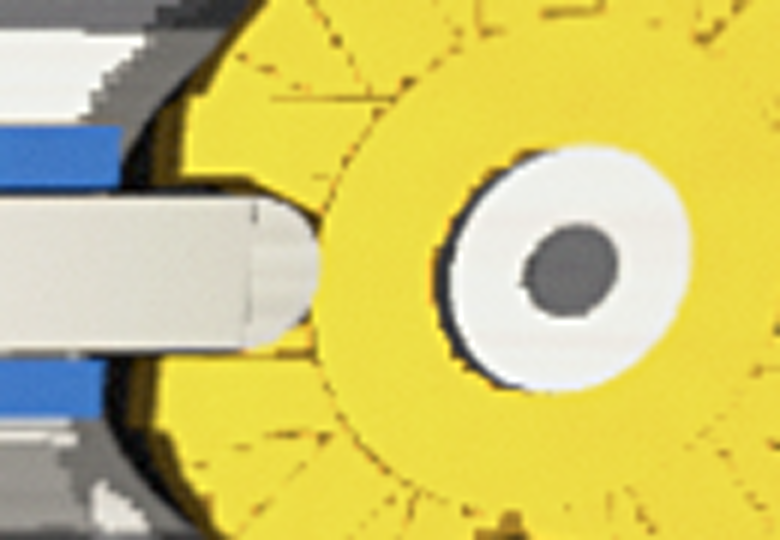

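The crop shows the nose touching the slot floor at (318,262), with the bar between the slot sides. The hand is clear at z = 0.18 m.

```bash
python3 -c "
from cell import sign_off
print(sign_off())"
```

```text
the job is handed in; nothing more can be done
None
```

The drive shaft is locked: I turned the disc by a pin, pushed the bar by its red tail until the nose sat against the slot floor, and handed the job in at about 11 s with the hand clear.

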